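# Close the egg mould and snap its locking cap home

## Robot

A 7-joint arm with a two-finger parallel gripper is mounted at the origin on a cart in front of the work surface, level with it; the furniture and walls round the work are solid. World frame = base frame: x ahead of the robot, y to its left, z up, the work surface at z = 0. Lengths are in m, angles in rad, forces in N, time in s.
With the tool pointing down it reaches from about 0.4 to 0.85 m from the base axis. Payload 10.4 kg.
Tool frame: the origin (TCP) lies midway between the tips of the shut fingers; the grasp point (between the pads) lies 19 mm behind it; z points along the fingers, y is the line along which they close (so a half turn about z gives the same grasp; the last joint's range is limited). The gripper opens to 87 mm and grips with 3 to 60 N. Pads are 19 mm wide; open, the fingers measure 117 mm over their backs; the gripper's body (75 mm by 190 mm) begins 51 mm behind the grasp point.
Start: joints at [1.151, 0.332, -0.065, 1.46, 0.022, 1.35, -0.088], TCP at [0.242, -0.576, 0.19] pointing down, gripper open.
Joint ranges: [-2.6, 2.6], [-0.5, 2.12], [-1.47, 1.34], [0.16, 2.42], [-1.27, 4.41], [0.06, 2.06], [-2.6, 2.6]. Speed limits (rad/s): [2.22, 2.22, 2.79, 2.79, 3.14, 3.14, 3.14].

## Interface

Orientations are given as a unit quaternion [w, x, y, z].
In Python, from cell import env gives the robot as it stands. The module is installed in compiled form; this text tells all that it offers.
- The arm moves only by the tool arm_command, never from a script. Its argument "steps" is a list of rows, each an object with "translation": the shift along the world's x, y, z in mm, a list of three; "angular": the turn, a rotation vector about the world's x, y, z in rad, a list of three; "grip": the closure, from 0 (fully open) to 1 (shut). In form: [{"translation": [dx, dy, dz], "angular": [rx, ry, rz], "grip": grip}, ...]. A call has 1 to 5 rows; each row shifts and turns the commanded pose from where the row before left it; what a row does not reach is not made up. A row lasts 1/12 s, in which the tool goes at most 41.7 mm and 7.16 degrees, less where a joint would pass 70% of its speed; a pose out of reach is approached as far as the arm can. A call is refused whole if a number of a shift passes 41.7 or a number of a turn 0.125, either way. A call with a gripper value outside its range is refused whole. The fingers move at their own pace and stop on an object; "newtons" is the grip in N (left out, the last holds). Time passes only in rows, so rows that do not move let the fingers close. It gives the time, the measured TCP pose, the force, the opening and the grip force at its end, in the units of the state.
- env.state(): the state, without advancing time (a new reading comes with each control period).
- env.read_camera(name): name is "scene" or "side" or "wrist"; returns (picture, depth): 400x640x3 uint8, blue, green, red; 400x640 float32, m along the optical axis (not along the pixel's ray), 0 where there is no reading.
- env.camera_params(name): a dict with "fx", "fy", "cx", "cy" (pixels), "D" ([k1, k2, p1, p2, k3] as OpenCV has them; the pictures are not rectified), "rvec" (rotation vector, rad) and "tvec" (3), from world to camera coordinates, as OpenCV has them. Camera axes: x right, y down, z forward; pixel columns grow to the right and rows downward; lengths in m; the calibration is good to about 2 mm. A picture is of the moment at which its call begins: read the wrist's pose just before it. camera_params takes no time and is no camera call; for the wrist camera it gives the pose at the moment of the call.
- env.sign_off(): hands the job in; it is judged then, once.
The state is a dict: "time": time; "joint_pos": joint angles; "qvel": joint speeds; "joint_torque": joint torques, N m; "eef_pos": TCP position; "ee_rot": TCP orientation; "ft_force": force on the tool from outside, world axes, zero at the start; "ft_torque": the same for the moment, N m; "grip_width": finger opening in m; "gripper_force": force on a finger pad.
Only numpy, scipy, OpenCV 4.12 (cv2) and the standard library are available. Lean on these libraries where they do the work, as an engineer would, in place of code of your own. Each camera call takes 0.05 s, during which the arm holds its last target. There are 200 camera calls.

## Task

Close the two-part chocolate egg mould: slide its near half along the base until it butts flush against the far half, so that the two half-studs on top make one round stud. Then press the red snap cap down onto that stud, keep pressing after you feel it click until its rim sits fully down on the mould, and finish while still holding the cap and pressing it down firmly; do not let go. Leave the other things on the table where they are.

Things in the scene. Friction and masses are not known exactly. Their poses are not given: they have to be found in the camera images.
- mould: Blue two-part egg mould on an aluminium base plate, fixed to the table. Origin on the table under the seam (mating face of the fixed far half), on the centre line; z up; x along the slide, from near half (-x) to far half (+x); yaw within 0.35 rad. Plate x -120 to +55 mm, 106 mm wide in y, 10 mm thick, with 20 mm tall guide rails along both long sides. Far half: see far_top.
- far_top (a point): Centre of the far half's flat top, 66 mm above the table, 22.5 mm from the seam along the mould's x. The fixed far half is a block 45 mm along x (0 to +45 mm from the seam), 90 mm along y, from 10 to 66 mm above the table.
- near_half (a joint): Gap between the mould halves in m: 0 = butted flush, at most 0.050, starts at 0.015 to 0.045. The near half is a block as large as the far half (45 x 90 x 56 mm, top 66 mm above the table). It only slides along the mould's x, does not spring back, has about 2 N of friction (a little damping) and a firm stop at 0.
- near_face (a point): Centre line of the near half's outer end face (the upright face towards the mould's -x), 45 mm above the table; moves with the near half. Push here in the mould's +x direction to close. Closed, it lies 45 mm from the seam.
- stud_foot (a point): Foot of the white upright stud: on the mould's flat top, 66 mm above the table, at the seam on the centre line. Stud 24 mm tall, 20 mm in diameter, its top 5 mm tapered to 12 mm; one half of it on each mould half. Towards mould +x and -x a steel spring dome stands 3 mm out of it, 11 mm above the foot, and yields inward (about 13 N for 2 mm).
- cap: Red snap cap, loose, about 60 g, standing mouth down. Origin at the centre of its underside (rim), z up; round, so yaw does not matter. Skirt 44 mm in diameter (46 over ribs), 30 mm tall, with a solid grip knob on top (cap_knob). Bore 22 mm in diameter at a lip 5 mm tall, 31 mm behind it, 26 mm deep. Home when its underside rests on the mould's top.
- cap_knob (a point): Centre of the top of the cap's grip knob, 58 mm above its underside. Knob 24 mm in diameter, 28 mm tall (30 to 58 mm above the underside); fingertips round it can rest on the skirt's shoulder at 30 mm. Pressed over the stud, the lip meets the domes about 14 mm above home, needs some 10 N, and clicks over them about 5 mm above home.
- sticker_roll: Bystander: roll of cream stickers, 66 mm in diameter, 24 mm tall; origin at the centre of its underside.
- timer: Bystander: white kitchen timer standing on edge, 26 x 62 x 62 mm; origin at the centre of its underside.
- date_stamp: Bystander: hand stamp with a brown turned grip, 32 x 48 x 62 mm; origin at the centre of its underside.
- ribbon_spool: Bystander: spool of gold ribbon lying flat, 85 x 77 x 26 mm; origin at the centre of its underside.
- chocolate_loose: Bystander: one piped dark chocolate, 39 x 41 x 27 mm; origin at the centre of its underside.

How it is judged:
On the way, in this order (a step that is already met when the one before it is completed fails the run):
1. the near half is butted flush against the far half (value of joint near_half below 0.0015 m), for 0.2 s.
2. the cap has clicked over the stud and its rim is down on the mould (z of cap in the frame of stud_foot below 0.0015 m and horizontal distance between cap and stud_foot below 0.003 m and value of joint near_half below 0.0015 m), for 0.2 s.
At the end, for the whole second after the job is handed in: The near half is flush (gap under 1.5 mm); the cap sits upright (within 0.06 rad) on the stud, centred within 3 mm, its rim within 1.5 mm of the mould's top; the fingers still hold it (over 3 N of contact) and press it onto the mould with more than 4 N, all through the last second (all of step 2 and z of cap in the frame of stud_foot above -0.0025 m and angle between cap's own z axis and vertical below 0.06 rad and contact force between the fingers and cap above 3 N and contact force between cap and mould above 4 N); the arm keeps its last pose, push and grip.
It fails at once if a bystander (sticker roll, timer, stamp, ribbon spool, loose chocolate) is moved by more than 20 mm (distance of any of sticker_roll, timer, date_stamp, ribbon_spool, chocolate_loose from where it was at the start of the episode above 0.02 m).
It also fails if it takes over 54 s, if anything falls off the work surface, if the arm or the gripper's body presses on something with over 40 N, if the wrist force passes 120 N, or if a joint passes its speed limit or range.

## Working session

There is one attempt and no reset: what is moved stays moved. The work goes in short steps, Python scripts to look and compute and a tool call to move; the robot and the scene stay as the last step left them, time stands still between calls to the robot, and variables do not carry over. Pictures are saved under pics/ and viewed, at most 10 in all, crops included, and the job is handed in when it is done.

Besides the shell and the picture viewer there is one more tool, called after "Call:" as name([rows], argument=value, ...), one row to a line, values as JSON. arm_command: Moves the arm, as the interface text tells. Its arguments: {"type":"object","properties":{"steps":{"type":"array","items":{"type":"object","properties":{"translation":{"type":"array","items":{"type":"number"}},"angular":{"type":"array","items":{"type":"number"}},"grip":{"type":"number"}}}},"newtons":{"type":"number"}},"required":["steps"]}

```bash
mkdir -p pics; cat > h.py <<'E'
import numpy as np, cv2
from cell import env
def cam(n):
    p=env.camera_params(n); K=np.array([[p['fx'],0,p['cx']],[0,p['fy'],p['cy']],[0,0,1.]])
    R=cv2.Rodrigues(np.array(p['rvec'],float))[0]; t=np.array(p['tvec'],float).ravel()
    return K,np.array(p['D'],float),R,t
def rays(c,px):
    K,D,R,t=c
    u=cv2.undistortPoints(np.array(px,float).reshape(-1,1,2),K,D).reshape(-1,2)
    d=np.c_[u,np.ones(len(u))]@R; return -R.T@t,d
def onz(c,px,z):
    o,d=rays(c,px); return o+d*((z-o[2])/d[:,2])[:,None]
def pts(c,px,dep):
    o,d=rays(c,px); return o+d*np.array(dep)[:,None]
def tri(o1,d1,o2,d2):
    A=np.c_[d1,-d2]; s=np.linalg.lstsq(A,o2-o1,rcond=None)[0]
    a=o1+d1*s[0]; b=o2+d2*s[1]; return (a+b)/2,np.linalg.norm(a-b)
E
python3 - <<'E'
from h import *
ims=[]
for n in("scene","side"):
    c=cam(n); im,d=env.read_camera(n); cv2.imwrite(f'pics/{n}0.png',im); np.savez(f'{n}0.npz',im=im,d=d)
    print(n,-c[2].T@c[3], c[2][2])
s=env.state(); print(s['time'],s['eef_pos'],s['ee_rot'],s['ft_force'],s['grip_width'])
E
```

```text
scene [0.1193681  0.49027227 0.67403554] [ 0.53034615 -0.48089193 -0.69819475]
side [1.25352994 0.08242347 1.06761086] [-0.57399718 -0.03339174 -0.81817616]
0.1 [ 0.24141896 -0.57608075  0.18885458] [-6.02782487e-04  9.80381512e-01  1.97108368e-01 -1.34229949e-04] [-0.46398986  0.1632129   0.05327025] 0.08695498847594323
```

View pics/scene0.png

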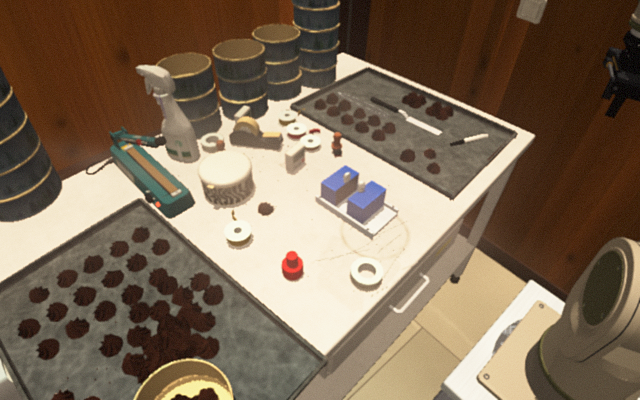

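View pics/side0.png

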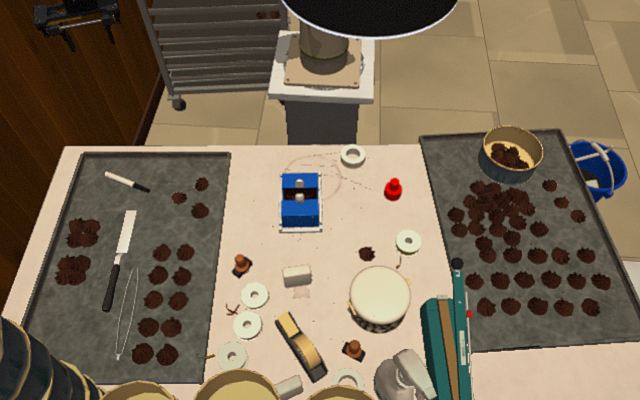

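The scene view shows the cap at (292,265), the near half at (367,200) and the far half at (340,183). The side view shows the cap at (393,188) and the halves at (300,185) and (300,212).

```bash
python3 - <<'E'
from h import *
C={}
for n in("scene","side"):
    z=np.load(n+'0.npz'); im,d=z['im'],z['d']; c=cam(n); hsv=cv2.cvtColor(im,cv2.COLOR_BGR2HSV); C[n]=c
    H,S,V=cv2.split(hsv)
    blue=((H>105)&(H<130)&(S>110)&(V>50)&(d>0)).astype(np.uint8)
    red=(((H<6)|(H>174))&(S>170)&(V>110)&(d>0)).astype(np.uint8)
    for nm,m,lim in(('blue',blue,None),('red',red,None)):
        k,l,st,ce=cv2.connectedComponentsWithStats(m)
        for i in range(1,k):
            if st[i,4]<60: continue
            v,u=np.nonzero(l==i); P=pts(c,np.c_[u,v],d[v,u])
            if P[:,0].max()>0.9 or abs(P[:,1]).max()>.5: continue
            print(n,nm,st[i],'med',P.mean(0).round(4),'ztop',np.percentile(P[:,2],[2,50,98]).round(4))
            if nm=='blue':
                T=P[(P[:,2]>.060)&(P[:,2]<.072)]
                r=cv2.minAreaRect((T[:,:2]*1000).astype(np.float32)); print('  top',len(T),T[:,2].mean(),r)
            else:
                z0=P[:,2]; K=P[z0>.052]; 
                print('  knobtop',len(K),K.mean(0).round(4),'bbox',P.min(0).round(4),P.max(0).round(4))
                # rays: top pixels of knob
                q=np.c_[u,v][z0>.052].mean(0); C[n+'k']=q
print(tri(*[x for n in("scene","side") for x in (rays(C[n],[C[n+'k']])[0],rays(C[n],[C[n+'k']])[1][0])]))
for n in("scene","side"): print(onz(C[n],[C[n+'k']],.058))
E
```

```text
scene blue [341 167  17   9  63] med [ 0.6001 -0.047   0.0656] ztop [0.0639 0.0655 0.0675]
  top 63 0.06563800454029291 ((598.128173828125, -45.0684814453125), (40.044063568115234, 23.334548950195312), 13.67678451538086)
scene red [282 252  20  22 233] med [0.4919 0.2171 0.0382] ztop [0.0262 0.03   0.0584]
  knobtop 74 [0.4947 0.2142 0.0568] bbox [0.4749 0.1924 0.0219] [0.5148 0.2342 0.0598]
side blue [ 281  173   38   54 1435] med [ 0.5768 -0.0182  0.057 ] ztop [0.0153 0.0637 0.0687]
  top 1050 0.06465071552522161 ((559.6641845703125, -19.936267852783203), (129.19802856445312, 88.18209075927734), 5.601390838623047)
side red [385 178  17  22 212] med [0.5055 0.2105 0.0368] ztop [0.0125 0.0309 0.0594]
  knobtop 60 [0.5009 0.2112 0.0562] bbox [ 0.4514  0.191  -0.0027] [0.5226 0.2317 0.0613]
(array([0.49769836, 0.21184854, 0.0518097 ]), np.float64(0.00023331327096207975))
[[0.49396696 0.21473205 0.058     ]]
[[0.50224495 0.21095722 0.058     ]]
```

Call:
arm_command([
  {"translation": [15, 38, 3], "angular": [0, 0, -0.025], "grip": 1},
  {"translation": [15, 38, 3], "angular": [0, 0, -0.025], "grip": 1},
  {"translation": [15, 38, 3], "angular": [0, 0, -0.025], "grip": 1},
  {"translation": [15, 38, 3], "angular": [0, 0, -0.025], "grip": 1},
  {"translation": [15, 38, 3], "angular": [0, 0, -0.025], "grip": 1},
], newtons=30)

```text
time: 0.52
eef_pos: [0.3167, -0.3844, 0.2043]
ee_rot: [-0.0, 0.991, 0.135, -0.0]
ft_force: [1.0, 0.6, -0.2]
grip_width: 0.0611
gripper_force: 0.0
```

Call:
arm_command([
  {"translation": [15, 38, 3], "angular": [0, 0, -0.025], "grip": 1},
  {"translation": [15, 38, 3], "angular": [0, 0, -0.025], "grip": 1},
  {"translation": [15, 38, 3], "angular": [0, 0, -0.025], "grip": 1},
  {"translation": [15, 38, 3], "angular": [0, 0, -0.025], "grip": 1},
  {"translation": [15, 38, 3], "angular": [0, 0, -0.025], "grip": 1},
])

```text
time: 0.93
eef_pos: [0.3916, -0.1945, 0.2196]
ee_rot: [0.0, 0.997, 0.073, -0.0]
ft_force: [1.7, -0.9, 0.4]
grip_width: 0.028
gripper_force: 0.0
```

Call:
arm_command([
  {"translation": [15, 38, 3], "angular": [0, 0, -0.025], "grip": 1},
  {"translation": [15, 38, 3], "angular": [0, 0, -0.025], "grip": 1},
  {"translation": [15, 38, 3], "angular": [0, 0, 0], "grip": 1},
  {"translation": [0, 0, 0], "angular": [0, 0, 0], "grip": 1},
])

```text
time: 1.27
eef_pos: [0.4388, -0.0745, 0.2294]
ee_rot: [-0.001, 0.999, 0.053, 0.001]
ft_force: [-0.3, 0.1, -0.7]
grip_width: 0.0037
gripper_force: 0.0
```

```bash
python3 - <<'E'
from h import *
s=env.state(); print(s['time'],s['eef_pos'],s['ee_rot'],s['ft_force'],s['grip_width'])
c=cam('wrist'); im,d=env.read_camera('wrist'); cv2.imwrite('pics/w1.png',im); np.savez('w1.npz',im=im,d=d,R=c[2],t=c[3])
print(-c[2].T@c[3],c[2][2],c[0])
E
```

```text
1.2667 [ 0.43877788 -0.07446583  0.22939359] [-6.04574473e-04  9.98578217e-01  5.32921336e-02  1.06228649e-03] [-0.28270374  0.12076004 -0.727881  ] 0.0036992630579745483
[ 0.51301744 -0.06598583  0.425891  ] [-0.26750306 -0.02813421 -0.96314619] [[337.03879375   0.         322.00320735]
 [  0.         337.03879375 199.32419236]
 [  0.           0.           1.        ]]
```

View pics/w1.png

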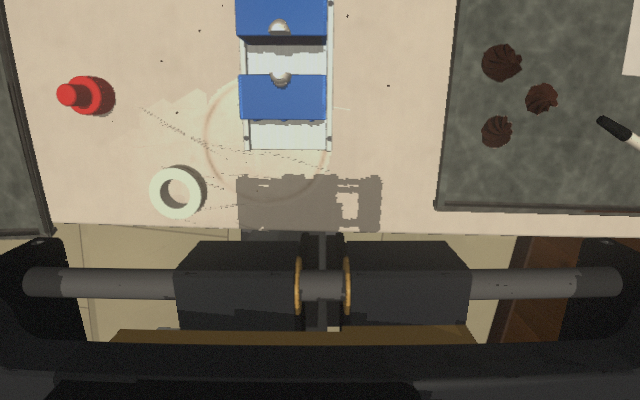

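The wrist view shows the near half at (283,97), the far half at (282,18), cut off by the image top, and the cap at (85,95).

```bash
python3 - <<'E'
from h import *
z=np.load('w1.npz'); im,d=z['im'],z['d']; K,D,_,_=cam('wrist'); c=(K,D,z['R'],z['t'])
H,S,V=cv2.split(cv2.cvtColor(im,cv2.COLOR_BGR2HSV))
m=((H>105)&(H<130)&(S>110)&(V>50)&(d>0)).astype(np.uint8)
k,l,st,ce=cv2.connectedComponentsWithStats(m)
for i in range(1,k):
    if st[i,4]<200: continue
    v,u=np.nonzero(l==i); P=pts(c,np.c_[u,v],d[v,u]); T=P[(abs(P[:,2]-.066)<.004)]
    r=cv2.minAreaRect((T[:,:2]*1000).astype(np.float32)); print(st[i],len(T),T[:,2].mean(),T[:,:2].mean(0),r, np.degrees(np.arctan2(*np.flip(np.linalg.eigh(np.cov(T[:,:2].T))[1][:,0]))))
    # pixel outline on plane
    cn=max(cv2.findContours((l==i).astype(np.uint8),cv2.RETR_EXTERNAL,cv2.CHAIN_APPROX_NONE)[0],key=len)[:,0]
    q=onz(c,cn,.066)*1000
    print(cv2.minAreaRect(q[:,:2].astype(np.float32)))
m=(((H<6)|(H>174))&(S>150)&(V>90)&(d>0)).astype(np.uint8)
k,l,st,ce=cv2.connectedComponentsWithStats(m)
for i in range(1,k):
    if st[i,4]<200: continue
    v,u=np.nonzero(l==i); P=pts(c,np.c_[u,v],d[v,u]); print(st[i])
    for a,b in((.054,.062),(.027,.033)):
        q=P[(P[:,2]>a)&(P[:,2]<b)]; print(len(q),q.mean(0),cv2.minEnclosingCircle((q[:,:2]*1000).astype(np.float32)))
# white stud tops
g=((S<60)&(V>120)&(d>0)); v,u=np.nonzero(g); P=pts(c,np.c_[u,v],d[v,u]); q=P[(P[:,2]>.07)&(P[:,2]<.1)&(abs(P[:,1])<.08)]; print(len(q),q.mean(0),q.max(0))
E
```

```text
[ 235    0   92   36 2918] 2918 0.06718962590960723 [ 0.59345722 -0.01728948] ((592.2340698242188, -16.704853057861328), (32.514404296875, 88.88607788085938), 5.696646213531494) -174.59654388057828
((592.4293823242188, -16.727596282958984), (32.133121490478516, 88.8045883178711), 5.604640960693359)
[ 239   75   87   46 3586] 3581 0.0671207883004909 [ 0.51670075 -0.02477267] ((517.0426025390625, -24.154197692871094), (43.88680648803711, 88.46257781982422), 5.80486536026001) -174.1871055759626
((516.5278930664062, -24.131637573242188), (44.87184143066406, 88.62451934814453), 5.790503978729248)
[ 57  76  45  38 922]
344 [0.49899641 0.21047853 0.05876655] ((498.82855224609375, 210.9696807861328), 11.719375610351562)
555 [0.50003554 0.20498601 0.03085273] ((498.7309265136719, 210.72048950195312), 21.92424964904785)
358 [ 0.56007324 -0.02039009  0.08923731] [ 0.588726   -0.00875997  0.09315177]
```

Call:
arm_command([
  {"translation": [2, 9, -37], "angular": [0, 0, 0], "grip": 1},
  {"translation": [2, 9, -37], "angular": [0, 0, 0], "grip": 1},
  {"translation": [2, 9, -37], "angular": [0, 0, 0], "grip": 1},
  {"translation": [2, 9, -37], "angular": [0, 0, 0], "grip": 1},
  {"translation": [3, 8, -39], "angular": [0, 0, 0], "grip": 1},
])

```text
time: 1.73
eef_pos: [0.4472, -0.039, 0.0401]
ee_rot: [0.0, 0.999, 0.048, 0.0]
ft_force: [0.8, -1.1, 0.4]
grip_width: 0.0006
gripper_force: 0.0
```

Call:
arm_command([
  {"translation": [10, 1, 0], "angular": [0, 0, 0], "grip": 1},
  {"translation": [10, 1, 0], "angular": [0, 0, 0], "grip": 1},
  {"translation": [8, 0.8, 0], "angular": [0, 0, 0], "grip": 1},
  {"translation": [8, 0.8, 0], "angular": [0, 0, 0], "grip": 1},
  {"translation": [8, 0.8, 0], "angular": [0, 0, 0], "grip": 1},
])

```text
time: 2.15
eef_pos: [0.4941, -0.0348, 0.0437]
ee_rot: [0.0, 0.999, 0.048, 0.002]
ft_force: [-0.4, 0.1, 0.3]
grip_width: 0.0004
gripper_force: 0.0
```

Call:
arm_command([
  {"translation": [6, 0.6, 0], "angular": [0, 0, 0], "grip": 1},
  {"translation": [6, 0.6, 0], "angular": [0, 0, 0], "grip": 1},
  {"translation": [3, 0.3, 0], "angular": [0, 0, 0], "grip": 1},
  {"translation": [3, 0.3, 0], "angular": [0, 0, 0], "grip": 1},
])

```text
time: 2.48
eef_pos: [0.5099, -0.0323, 0.0418]
ee_rot: [0.0, 0.999, 0.048, 0.0]
ft_force: [-0.3, -0.3, -0.0]
grip_width: 0.0002
gripper_force: 0.0
```

```bash
python3 - <<'E'
from h import *
s=env.state(); print(s['time'],s['eef_pos'],s['ft_force'])
im,d=env.read_camera('wrist'); cv2.imwrite('pics/w2.png',im)
E
```

```text
2.4833 [ 0.50994018 -0.03225837  0.04175378] [-0.25940135 -0.26530623 -0.00040085]
```

View pics/w2.png

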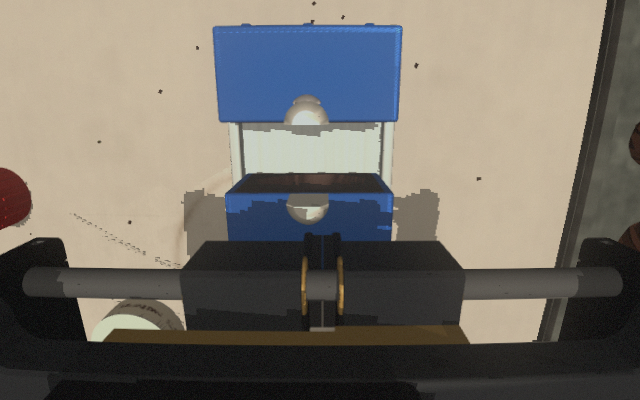

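The near half, at (310,215), is still apart from the far half, whose seam edge is at row 122. I'll measure the gap while I push.

```bash
cat > gap.py <<'E'
from h import *
def gap():
    s=env.state(); c=cam('wrist'); im,d=env.read_camera('wrist')
    H,S,V=cv2.split(cv2.cvtColor(im,cv2.COLOR_BGR2HSV))
    m=((H>105)&(H<130)&(S>110)&(V>50)&(d>0)); v,u=np.nonzero(m); P=pts(c,np.c_[u,v],d[v,u]); T=P[abs(P[:,2]-.067)<.005]
    ux=np.array([.995,.0995]); w=(T[:,:2]-[.5763,-.0183]); a=w@ux*1000; b=w@[-.0995,.995]*1000
    k=abs(b)>14; k&=abs(b)<40; h,e=np.histogram(a[k],np.arange(-90,60,1.5))
    on=h>5; runs=[]
    i=0
    while i<len(on):
        if on[i]:
            j=i
            while j<len(on) and on[j]: j+=1
            runs.append((e[i],e[j])); i=j
        else: i+=1
    print(s['time'],s['eef_pos'].round(4) if hasattr(s['eef_pos'],'round') else s['eef_pos'],np.round(s['ft_force'],1),'runs along mould x',runs,'b range',np.percentile(b,[1,99]))
    return im,c,d
E
python3 -c "
from gap import *
gap()"
```

```text
2.5333 [ 0.5102 -0.0322  0.0417] [-0.1  0.4  0.3] runs along mould x [(np.float64(-64.5), np.float64(-36.0)), (np.float64(0.0), np.float64(45.0))] b range [-43.31262695  43.72209063]
```

```bash
sed -i 's/^    m=.*v,u=np/    m=(d>0); v,u=np/; s/<.005\]/<.005]; T=T[(abs(T[:,0]-.54)<.12)\&(abs(T[:,1]+.02)<.06)]/' gap.py
python3 -c "
from gap import *
im,c,d=gap(); np.set_printoptions(suppress=True)
v=np.arange(150,245,6)
for u in(260,360): print(np.c_[v,(pts(c,np.c_[v*0+u,v],d[v,u])*1000).round(0)].tolist())"
```

```text
2.5833 [ 0.5098 -0.0321  0.0416] [-0.1  0.3 -0.1] runs along mould x [(np.float64(-64.5), np.float64(-36.0)), (np.float64(-1.5), np.float64(46.5))] b range [-43.51522643  43.99884129]
[[150.0, 551.0, 14.0, 11.0], [156.0, 547.0, 14.0, 11.0], [162.0, 543.0, 14.0, 11.0], [168.0, 539.0, 14.0, 11.0], [174.0, 537.0, 12.0, 19.0], [180.0, 536.0, 10.0, 33.0], [186.0, 537.0, 6.0, 53.0], [192.0, 537.0, 4.0, 65.0], [198.0, 534.0, 4.0, 67.0], [204.0, 531.0, 3.0, 68.0], [210.0, 528.0, 3.0, 67.0], [216.0, 524.0, 3.0, 67.0], [222.0, 521.0, 3.0, 67.0], [228.0, 517.0, 3.0, 66.0], [234.0, 514.0, 3.0, 67.0], [240.0, 510.0, 3.0, 67.0]]
[[150.0, 558.0, -52.0, 12.0], [156.0, 554.0, -53.0, 12.0], [162.0, 550.0, -54.0, 11.0], [168.0, 545.0, -54.0, 11.0], [174.0, 543.0, -54.0, 19.0], [180.0, 541.0, -53.0, 28.0], [186.0, 542.0, -50.0, 53.0], [192.0, 542.0, -49.0, 65.0], [198.0, 539.0, -49.0, 67.0], [204.0, 536.0, -49.0, 68.0], [210.0, 533.0, -50.0, 67.0], [216.0, 529.0, -50.0, 66.0], [222.0, 526.0, -51.0, 67.0], [228.0, 522.0, -51.0, 67.0], [234.0, 519.0, -51.0, 68.0], [240.0, 516.0, -52.0, 68.0]]
```

```bash
python3 - <<'E'
from h import *
s=env.state()
for n in('wrist','scene','side'):
    K,D,R,t=cam(n); print(n,cv2.projectPoints(np.array([s['eef_pos']]),cv2.Rodrigues(R)[0],t,K,D)[0].ravel())
a=env.read_camera('scene')[0][110:260,270:470]; b=env.read_camera('side')[0][90:240,200:400]
cv2.imwrite('pics/s2.png',np.hstack([cv2.resize(a,None,fx=2,fy=3,interpolation=2)[:, :400],cv2.resize(b,None,fx=2,fy=3,interpolation=2)]))
E
```

```text
wrist [323.06844592 230.04315408]
scene [370.61308985 200.50695568]
side [296.936226   182.51849609]
```

View pics/s2.png

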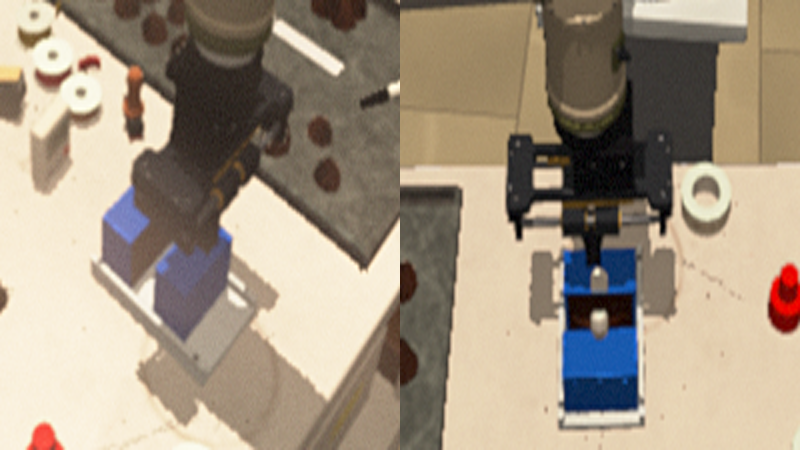

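```bash
python3 - <<'E'
from h import *
np.set_printoptions(suppress=True)
s=env.state();print(s['eef_pos'],s['ee_rot'],s['time'])
c=cam('wrist'); im,d=env.read_camera('wrist'); print(-c[2].T@c[3])
for u in(290,312,322,335,350):
    v=np.arange(200,335,8); P=(pts(c,np.c_[v*0+u,v],d[v,u])*1000).round(0); print(u,np.c_[v,P,(d[v,u]*1000).round(0)].astype(int).tolist())
c=cam('side'); im,d=env.read_camera('side')
for u in(292,296,300):
    v=np.arange(160,205,3); P=(pts(c,np.c_[v*0+u,v],d[v,u])*1000).round(0); print(u,np.c_[v,P].astype(int).tolist())
E
```

```text
[ 0.50924856 -0.03231939  0.04150099] [ 0.00009143  0.99882895  0.04838066 -0.00017213] 2.7333
[ 0.58402865 -0.02424545  0.23784166]
290 [[200, 538, -13, 82, 162], [208, 536, -14, 88, 157], [216, 526, -13, 69, 178], [224, 520, -13, 66, 182], [232, 516, -14, 68, 182], [240, 512, -14, 68, 183], [248, 547, -19, 155, 89], [256, 547, -20, 160, 85], [264, 546, -20, 164, 81], [272, 547, -21, 169, 76], [280, 545, -21, 169, 77], [288, 543, -21, 169, 77], [296, 541, -21, 170, 77], [304, 539, -21, 169, 79], [312, 537, -21, 170, 78], [320, 534, -21, 169, 79], [328, 532, -22, 169, 80]]
312 [[200, 539, -24, 82, 162], [208, 538, -24, 91, 153], [216, 535, -25, 91, 154], [224, 522, -25, 67, 181], [232, 517, -25, 67, 183], [240, 520, -26, 86, 164], [248, 520, -26, 93, 157], [256, 519, -26, 100, 150], [264, 519, -26, 108, 143], [272, 542, -26, 159, 87], [280, 542, -26, 162, 84], [288, 540, -26, 164, 83], [296, 537, -26, 163, 85], [304, 510, -28, 125, 129], [312, 507, -28, 125, 129], [320, 503, -28, 124, 131], [328, 408, -33, 2, 274]]
322 [[200, 540, -29, 82, 162], [208, 539, -29, 91, 154], [216, 534, -
[... 1548 characters left out ...]
-43, 21], [199, 542, -43, 14], [202, 583, -36, 62]]
296 [[160, 400, -48, -6], [163, 541, -26, 161], [166, 510, -32, 110], [169, 519, -31, 110], [172, 521, -31, 101], [175, 517, -32, 83], [178, 520, -32, 74], [181, 522, -32, 66], [184, 543, -30, 81], [187, 542, -30, 68], [190, 524, -34, 29], [193, 530, -33, 25], [196, 581, -26, 85], [199, 582, -26, 74], [202, 583, -26, 64]]
300 [[160, 539, -17, 170], [163, 547, -16, 169], [166, 547, -17, 158], [169, 521, -21, 113], [172, 521, -21, 102], [175, 522, -22, 90], [178, 520, -22, 76], [181, 541, -20, 91], [184, 541, -20, 79], [187, 541, -21, 67], [190, 524, -23, 30], [193, 525, -24, 19], [196, 582, -16, 88], [199, 588, -15, 84], [202, 589, -16, 73]]
```

The depth says the fingertips overlap the near half's rear with no force. I'll advance a little and see whether the block moves.

Call:
arm_command([
  {"translation": [4, 0.4, 0], "angular": [0, 0, 0], "grip": 1},
  {"translation": [4, 0.4, 0], "angular": [0, 0, 0], "grip": 1},
  {"translation": [0, 0, 0], "angular": [0, 0, 0], "grip": 1},
])

```text
time: 3.08
eef_pos: [0.518, -0.0315, 0.0416]
ee_rot: [0.0, 0.999, 0.048, -0.0]
ft_force: [-0.8, 0.2, 0.0]
grip_width: 0.0004
gripper_force: 0.1
```

```bash
python3 -c "
from gap import *
gap()"
```

```text
3.0833 [ 0.518  -0.0315  0.0416] [-0.8  0.2  0. ] runs along mould x [(np.float64(-57.0), np.float64(-33.0)), (np.float64(-1.5), np.float64(45.0))] b range [-43.56006485  43.97731949]
```

Call:
arm_command([
  {"translation": [0, 0, 0], "angular": [0, 0, 0], "grip": 1},
  {"translation": [0, 0, 0], "angular": [0, 0, 0], "grip": 1},
  {"translation": [0, 0, 0], "angular": [0, 0, 0], "grip": 1},
  {"translation": [0, 0, 0], "angular": [0, 0, 0], "grip": 1},
  {"translation": [0, 0, 0], "angular": [0, 0, 0], "grip": 1},
])

```text
time: 3.55
eef_pos: [0.5176, -0.0315, 0.0416]
ee_rot: [0.0, 0.999, 0.048, 0.0]
ft_force: [-0.3, 0.4, 0.2]
grip_width: 0.0001
gripper_force: 0.0
```

```bash
cat > g2.py <<'E'
from h import *
# mating edge of near half (depth, sub-mm): positions along mould x of inner top edge, plus rear edge from side camera
ux=np.array([.995,.0995]); uy=np.array([-.0995,.995])
for n in('wrist','side'):
    c=cam(n); im,d=env.read_camera(n); v,u=np.nonzero(d>0); P=pts(c,np.c_[u,v],d[v,u])
    w=P[:,:2]-[.5763,-.0183]; a=w@ux*1000; b=w@uy*1000
    k=(abs(P[:,2]-.066)<.004)&(abs(b)<40)&(abs(b)>22)&(a>-100)&(a<48)
    A=np.sort(a[k]); g=np.argmax(np.diff(A)); print(n,'span',A[0].round(1),A[g].round(1),A[g+1].round(1),A[-1].round(1))
s=env.state(); print(s['time'],s['eef_pos'],s['ft_force'])
E
python3 g2.py
```

```text
wrist span -56.3 -33.8 -0.7 46.3
side span -79.1 -29.7 1.5 47.7
3.65 [ 0.51756399 -0.03145104  0.04160122] [-0.24175607 -0.43622148  0.18812089]
```

Call:
arm_command([
  {"translation": [4, 0.4, 0], "angular": [0, 0, 0], "grip": 1},
  {"translation": [4, 0.4, 0], "angular": [0, 0, 0], "grip": 1},
  {"translation": [2, 0.2, 0], "angular": [0, 0, 0], "grip": 1},
  {"translation": [0, 0, 0], "angular": [0, 0, 0], "grip": 1},
])

```text
time: 3.98
eef_pos: [0.5281, -0.0304, 0.0415]
ee_rot: [-0.0, 0.999, 0.048, 0.0]
ft_force: [-0.8, -1.0, 0.0]
grip_width: 0.0006
gripper_force: 0.2
```

```bash
python3 g2.py
```

```text
wrist span -45.8 -23.8 -0.9 45.9
side span -68.1 -20.8 0.8 47.9
4.0833 [ 0.52790563 -0.03033134  0.04153148] [-0.40711505 -0.35116032  0.24737146]
```

The block now follows the fingers 1:1, with about 23 mm left.

Call:
arm_command([
  {"translation": [5, 0.5, 0], "angular": [0, 0, 0], "grip": 1},
  {"translation": [5, 0.5, 0], "angular": [0, 0, 0], "grip": 1},
  {"translation": [5, 0.5, 0], "angular": [0, 0, 0], "grip": 1},
  {"translation": [4, 0.4, 0], "angular": [0, 0, 0], "grip": 1},
  {"translation": [0, 0, 0], "angular": [0, 0, 0], "grip": 1},
])

```text
time: 4.5
eef_pos: [0.5476, -0.0284, 0.0416]
ee_rot: [-0.0, 0.999, 0.048, 0.0]
ft_force: [-0.8, 0.3, -0.2]
grip_width: 0.0005
gripper_force: 0.0
```

Call:
arm_command([
  {"translation": [2, 0.2, 0], "angular": [0, 0, 0], "grip": 1},
  {"translation": [2, 0.2, 0], "angular": [0, 0, 0], "grip": 1},
  {"translation": [0, 0, 0], "angular": [0, 0, 0], "grip": 1},
])

```text
time: 4.75
eef_pos: [0.5508, -0.0281, 0.0416]
ee_rot: [-0.0, 0.999, 0.048, 0.0]
ft_force: [-0.8, 0.2, -0.3]
grip_width: 0.0008
gripper_force: 0.5
```

```bash
python3 g2.py; python3 -c "
from h import *
cv2.imwrite('pics/w3.png',env.read_camera('wrist')[0])"
```

```text
wrist span -22.9 44.7 45.5 46.2
side span -45.5 -45.5 -44.3 47.6
4.85 [ 0.55073182 -0.02808729  0.04159087] [-0.71718542  0.55021651 -0.51659396]
```

View pics/w3.png

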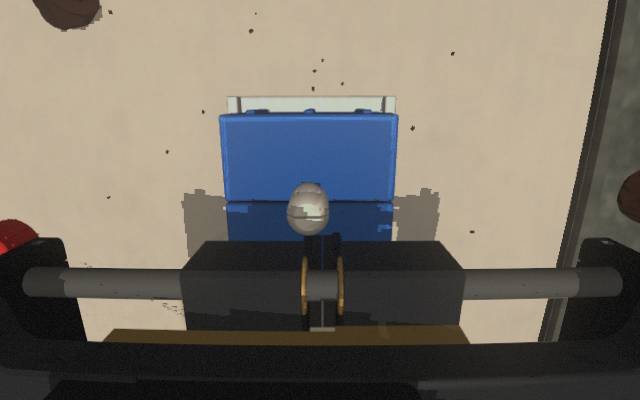

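The halves look closed, with the seam at row 201 and the stud at (308,207). I'll press lightly until a force shows the stop.

Call:
arm_command([
  {"translation": [1, 0.1, 0], "angular": [0, 0, 0], "grip": 1},
  {"translation": [1, 0.1, 0], "angular": [0, 0, 0], "grip": 1},
  {"translation": [0, 0, 0], "angular": [0, 0, 0], "grip": 1},
])

```text
time: 5.15
eef_pos: [0.5522, -0.028, 0.0415]
ee_rot: [0.0, 0.999, 0.048, -0.0]
ft_force: [-3.9, -0.6, 1.8]
grip_width: 0.0004
gripper_force: 1.6
```

Call:
arm_command([
  {"translation": [1, 0.1, 0], "angular": [0, 0, 0], "grip": 1},
  {"translation": [1, 0.1, 0], "angular": [0, 0, 0], "grip": 1},
  {"translation": [0, 0, 0], "angular": [0, 0, 0], "grip": 1},
])

```text
time: 5.4
eef_pos: [0.5534, -0.0279, 0.0413]
ee_rot: [0.0, 0.999, 0.048, -0.001]
ft_force: [-8.8, -0.1, 4.1]
grip_width: 0.0004
gripper_force: 4.2
```

Call:
arm_command([
  {"translation": [1.5, 0.15, 0], "angular": [0, 0, 0], "grip": 1},
  {"translation": [1.5, 0.15, 0], "angular": [0, 0, 0], "grip": 1},
  {"translation": [0, 0, 0], "angular": [0, 0, 0], "grip": 1},
  {"translation": [0, 0, 0], "angular": [0, 0, 0], "grip": 1},
])

```text
time: 5.73
eef_pos: [0.5549, -0.0277, 0.0411]
ee_rot: [0.0, 0.999, 0.048, -0.003]
ft_force: [-14.7, -0.6, 9.1]
grip_width: 0.0005
gripper_force: 7.4
```

```bash
python3 g2.py; python3 - <<'E'
from h import *
a=env.read_camera('wrist')[0][150:250,200:420]; b=env.read_camera('side')[0][150:250,230:350]
cv2.imwrite('pics/w4.png',np.hstack([cv2.resize(a,(440,400)),cv2.resize(b,(360,400))]))
E
```

```text
wrist span -18.6 45.0 45.3 45.5
side span -42.6 -42.2 -40.8 47.0
5.8333 [ 0.55489594 -0.02773659  0.04115915] [-14.70900224  -1.36116571  10.32512402]
```

View pics/w4.png

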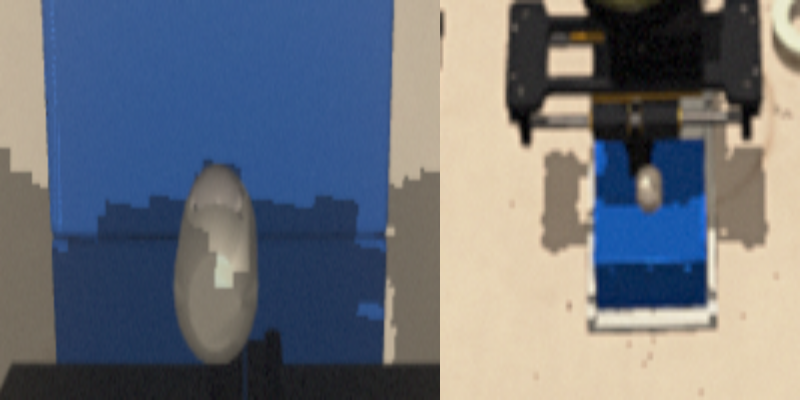

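The mould is closed and the stud is round. Next I back straight out, rise and open the fingers.

Call:
arm_command([
  {"translation": [-15, -1.5, 0], "angular": [0, 0, 0], "grip": 1},
  {"translation": [-20, -2, 0], "angular": [0, 0, 0], "grip": 1},
  {"translation": [-25, -2.5, 0], "angular": [0, 0, 0], "grip": 1},
  {"translation": [-20, -2, 0], "angular": [0, 0, 0], "grip": 1},
  {"translation": [0, 0, 0], "angular": [0, 0, 0], "grip": 1},
])

```text
time: 6.35
eef_pos: [0.4749, -0.0362, 0.0414]
ee_rot: [0.001, 0.999, 0.048, -0.001]
ft_force: [1.0, -0.6, 0.0]
grip_width: 0.0004
gripper_force: 0.0
```

Call:
arm_command([
  {"translation": [0, 0, 38], "angular": [0, 0, 0], "grip": 1},
  {"translation": [0, 0, 38], "angular": [0, 0, 0], "grip": 0.5},
  {"translation": [0, 0, 38], "angular": [0, 0, 0], "grip": 0},
  {"translation": [0, 38, 14], "angular": [0, 0, 0], "grip": 0},
  {"translation": [0, 40, 0], "angular": [0, 0, 0], "grip": 0},
])

```text
time: 6.77
eef_pos: [0.481, 0.0417, 0.1742]
ee_rot: [0.001, 0.999, 0.046, 0.004]
ft_force: [1.6, 0.5, -0.7]
grip_width: 0.0192
gripper_force: 0.0
```

```bash
python3 - <<'E'
from h import *
ux=np.array([.995,.0995]); uy=np.array([-.0995,.995])
s=env.state(); print(s['time'],s['eef_pos'],s['ft_force'])
c=cam('wrist'); im,d=env.read_camera('wrist'); cv2.imwrite('pics/w5.png',im)
v,u=np.nonzero(d>0); P=pts(c,np.c_[u,v],d[v,u])
w=P[:,:2]-[.5763,-.0183]; a=w@ux*1000; b=w@uy*1000
k=(abs(P[:,2]-.066)<.004)&(abs(b)<40)&(abs(b)>22)&(a>-100)&(a<48)
A=np.sort(a[k]); print('top span',A[[0,-1]],np.diff(A).max(), 'b',np.percentile(b[(abs(P[:,2]-.066)<.004)&(a>-30)&(a<30)&(abs(b)<60)],[.5,99.5]))
k=(P[:,2]>.083)&(abs(a)<25)&(abs(b)<20); Q=P[k]; print('stud',k.sum(),a[k].mean(),b[k].mean(),Q[:,2].max(),cv2.minEnclosingCircle((Q[:,:2]*1000).astype(np.float32)))
H,S,V=cv2.split(cv2.cvtColor(im,cv2.COLOR_BGR2HSV)); m=((H<6)|(H>174))&(S>150)&(V>90)
k=m[v,u]
for z0,z1 in((.054,.063),(.026,.034)):
    Q=P[k&(P[:,2]>z0)&(P[:,2]<z1)&(P[:,1]>.1)]; print('cap',len(Q),len(Q) and (Q[:,2].mean(),cv2.minEnclosingCircle((Q[:,:2]*1000).astype(np.float32))))
E
```

```text
6.7667 [0.48100047 0.04174618 0.17416406] [ 1.59728214  0.50402111 -0.69305939]
top span [-45.77220929  45.03749775] 0.796294405678573 b [-43.8662133   45.32597757]
stud 551 -0.7691105725622865 1.2274360013100056 0.09296842853704468 ((576.260498046875, -18.41472053527832), 11.870360374450684)
cap 451 (np.float64(0.058787452922259655), ((498.9118957519531, 211.17730712890625), 11.650602340698242))
cap 726 (np.float64(0.030947384275833843), ((498.9084777832031, 211.36260986328125), 21.88829803466797))
```

View pics/w5.png

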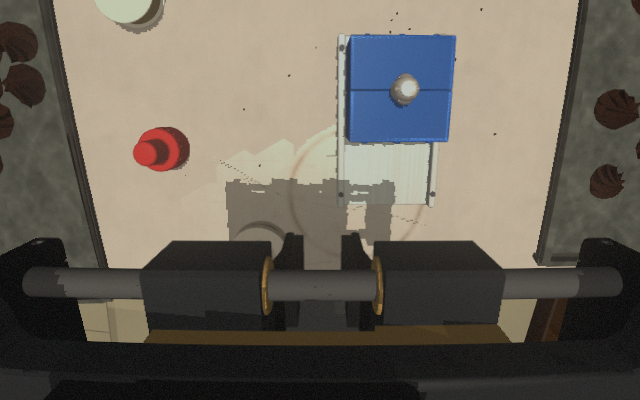

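The mould stays closed with the stud at (405,88); the cap is at (160,148).

Call:
arm_command([
  {"translation": [6, 40, -6], "angular": [0, 0, 0], "grip": 0},
  {"translation": [6, 40, -6], "angular": [0, 0, 0], "grip": 0},
  {"translation": [6, 40, -6], "angular": [0, 0, 0], "grip": 0},
  {"translation": [6, 40, -6], "angular": [0, 0, 0], "grip": 0},
  {"translation": [0, 0, 0], "angular": [0, 0, 0], "grip": 0},
])

```text
time: 7.23
eef_pos: [0.5004, 0.2117, 0.1449]
ee_rot: [-0.003, 0.999, 0.053, -0.0]
ft_force: [-1.7, 0.8, 0.5]
grip_width: 0.0566
gripper_force: 0.0
```

Call:
arm_command([
  {"translation": [0, 0, 0], "angular": [0, 0, 0], "grip": 0},
  {"translation": [0, 0, 0], "angular": [0, 0, 0], "grip": 0},
  {"translation": [0, 0, 0], "angular": [0, 0, 0], "grip": 0},
])

```text
time: 7.48
eef_pos: [0.5023, 0.2013, 0.1457]
ee_rot: [0.0, 0.999, 0.047, 0.0]
ft_force: [0.7, -0.5, -0.5]
grip_width: 0.077
gripper_force: 0.0
```

Call:
arm_command([
  {"translation": [-3.4, 9.9, -15], "angular": [0, 0, 0], "grip": 0},
  {"translation": [0, 0, -30], "angular": [0, 0, 0], "grip": 0},
  {"translation": [0, 0, -30], "angular": [0, 0, 0], "grip": 0},
  {"translation": [0, 0, -25], "angular": [0, 0, 0], "grip": 0},
  {"translation": [0, 0, -12], "angular": [0, 0, 0], "grip": 0},
])

```text
time: 7.9
eef_pos: [0.4974, 0.21, 0.031]
ee_rot: [0.001, 0.999, 0.047, -0.001]
ft_force: [-0.9, -0.2, -0.5]
grip_width: 0.0866
gripper_force: 0.0
```

Call:
arm_command([
  {"translation": [0, 0, 0], "angular": [0, 0, 0], "grip": 0},
  {"translation": [0, 0, 0], "angular": [0, 0, 0], "grip": 0},
])

```text
time: 8.07
eef_pos: [0.4987, 0.2119, 0.0343]
ee_rot: [0.0, 0.999, 0.048, 0.0]
ft_force: [0.3, 0.2, 0.5]
grip_width: 0.087
gripper_force: 0.0
```

Call:
arm_command([
  {"translation": [0, 0, 0], "angular": [0, 0, 0], "grip": 1},
  {"translation": [0, 0, 0], "angular": [0, 0, 0], "grip": 1},
  {"translation": [0, 0, 0], "angular": [0, 0, 0], "grip": 1},
  {"translation": [0, 0, 0], "angular": [0, 0, 0], "grip": 1},
  {"translation": [0, 0, 0], "angular": [0, 0, 0], "grip": 1},
], newtons=40)

```text
time: 8.48
eef_pos: [0.4985, 0.2125, 0.0341]
ee_rot: [0.0, 0.999, 0.048, 0.0]
ft_force: [-0.5, -0.5, 0.4]
grip_width: 0.0614
gripper_force: 0.0
```

Call:
arm_command([
  {"translation": [0, 0, 0], "angular": [0, 0, 0], "grip": 1},
  {"translation": [0, 0, 0], "angular": [0, 0, 0], "grip": 1},
  {"translation": [0, 0, 0], "angular": [0, 0, 0], "grip": 1},
  {"translation": [0, 0, 0], "angular": [0, 0, 0], "grip": 1},
  {"translation": [0, 0, 0], "angular": [0, 0, 0], "grip": 1},
])

```text
time: 8.9
eef_pos: [0.4982, 0.2125, 0.0336]
ee_rot: [0.0, 0.999, 0.048, 0.0]
ft_force: [0.1, -0.6, -0.3]
grip_width: 0.0282
gripper_force: 0.0
```

Call:
arm_command([
  {"translation": [0, 0, 0], "angular": [0, 0, 0], "grip": 1},
  {"translation": [0, 0, 0], "angular": [0, 0, 0], "grip": 1},
  {"translation": [0, 0, 0], "angular": [0, 0, 0], "grip": 1},
])

```text
time: 9.15
eef_pos: [0.4981, 0.2124, 0.0335]
ee_rot: [0.0, 0.999, 0.048, -0.0]
ft_force: [-0.1, 0.3, -0.0]
grip_width: 0.0081
gripper_force: 0.0
```

Call:
arm_command([
  {"translation": [0, 0, 20], "angular": [0, 0, 0], "grip": 1},
  {"translation": [0, 0, 38], "angular": [0, 0, 0], "grip": 1},
  {"translation": [0, 0, 38], "angular": [0, 0, 0], "grip": 1},
  {"translation": [0, 0, 5], "angular": [0, 0, 0], "grip": 1},
  {"translation": [0, 0, 0], "angular": [0, 0, 0], "grip": 1},
])

```text
time: 9.57
eef_pos: [0.4997, 0.2133, 0.1372]
ee_rot: [-0.0, 0.999, 0.048, 0.002]
ft_force: [0.1, 0.3, -0.4]
grip_width: 0.0006
gripper_force: 0.0
```

The fingers closed above the knob, so the tips seem to sit higher than the reported TCP. That also explains the push: they slid over the block and pushed the half-stud. I'll measure where the fingertips really are.

```bash
python3 - <<'E'
from h import *
np.set_printoptions(suppress=True)
s=env.state(); e=np.array(s['eef_pos']); print(s['time'],e,s['grip_width'])
pic=[]
for n in('side','scene'):
    c=cam(n); K,D,R,t=c; im,d=env.read_camera(n)
    px=cv2.projectPoints(e[None],cv2.Rodrigues(R)[0],t,K,D)[0].ravel(); print(n,'tcp px',px)
    v,u=np.nonzero(d>0); P=pts(c,np.c_[u,v],d[v,u]); k=(np.hypot(P[:,0]-e[0],P[:,1]-e[1])<.03)&(P[:,2]>.075)
    Q=P[k]; o=np.argsort(Q[:,2])[:12]; print((Q[o]*1000).round(0).astype(int).tolist())
    x,y=px.astype(int); cr=im[y-60:y+60,x-80:x+80].copy(); cv2.circle(cr,(80,60),2,(0,255,0),1); pic.append(cv2.resize(cr,(400,300)))
    H,S,V=cv2.split(cv2.cvtColor(im,cv2.COLOR_BGR2HSV)); m=((H<6)|(H>174))&(S>150)&(V>90)&(d>0); v,u=np.nonzero(m); P=pts(c,np.c_[u,v],d[v,u]); Q=P[(P[:,2]>.05)&(abs(P[:,1]-.21)<.05)&(P[:,0]<.6)]; print('knob',len(Q),Q.mean(0))
cv2.imwrite('pics/s6.png',np.hstack(pic))
E
```

```text
9.5667 [0.49973511 0.21326195 0.13722039] 0.000636915007457866
side tcp px [399.27909944 161.31189258]
[[509, 215, 169], [507, 206, 169], [510, 220, 170], [510, 217, 170], [511, 208, 170], [511, 210, 171], [508, 224, 171], [508, 220, 172], [510, 215, 173], [512, 224, 173], [505, 206, 174], [514, 212, 174]]
knob 67 [0.50140697 0.21165485 0.05586149]
scene tcp px [288.92243807 227.36950265]
[[489, 213, 166], [489, 209, 168], [488, 212, 168], [487, 218, 169], [510, 222, 169], [506, 223, 169], [490, 208, 169], [490, 211, 169], [493, 222, 169], [488, 221, 169], [488, 205, 169], [498, 222, 170]]
knob 94 [0.49301139 0.21446015 0.06263492]
```

View pics/s6.png

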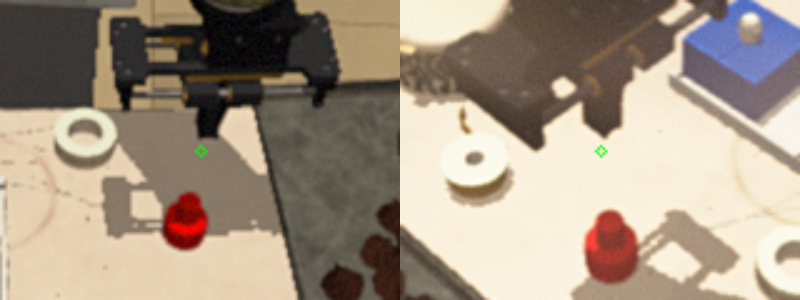

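The real fingertips lie about 31 mm above the reported TCP (z 168 against 137 mm), and x and y agree. The cap is undisturbed. I'll open, descend with that offset and grip again.

Call:
arm_command([
  {"translation": [-0.5, -1.5, 0], "angular": [0, 0, 0], "grip": 0},
  {"translation": [0, 0, 0], "angular": [0, 0, 0], "grip": 0},
  {"translation": [0, 0, 0], "angular": [0, 0, 0], "grip": 0},
  {"translation": [0, 0, 0], "angular": [0, 0, 0], "grip": 0},
  {"translation": [0, 0, 0], "angular": [0, 0, 0], "grip": 0},
])

```text
time: 10.08
eef_pos: [0.4975, 0.2109, 0.1341]
ee_rot: [0.0, 0.999, 0.048, -0.0]
ft_force: [-0.3, 0.4, 0.3]
grip_width: 0.026
gripper_force: 0.0
```

Call:
arm_command([
  {"translation": [0, 0, -20], "angular": [0, 0, 0], "grip": 0},
  {"translation": [0, 0, -25], "angular": [0, 0, 0], "grip": 0},
  {"translation": [0, 0, -25], "angular": [0, 0, 0], "grip": 0},
  {"translation": [0, 0, -20], "angular": [0, 0, 0], "grip": 0},
  {"translation": [0, 0, 0], "angular": [0, 0, 0], "grip": 0},
])

```text
time: 10.5
eef_pos: [0.4952, 0.2097, 0.0408]
ee_rot: [0.001, 0.999, 0.048, -0.003]
ft_force: [-0.7, -0.7, 0.2]
grip_width: 0.059
gripper_force: 0.0
```

Call:
arm_command([
  {"translation": [0, 0, -15], "angular": [0, 0, 0], "grip": 0},
  {"translation": [0, 0, -15], "angular": [0, 0, 0], "grip": 0},
  {"translation": [0, 0, -10], "angular": [0, 0, 0], "grip": 0},
  {"translation": [0, 0, 0], "angular": [0, 0, 0], "grip": 0},
  {"translation": [0, 0, 0], "angular": [0, 0, 0], "grip": 0},
])

```text
time: 10.92
eef_pos: [0.4978, 0.2111, 0.0051]
ee_rot: [-0.0, 0.999, 0.048, -0.0]
ft_force: [-0.0, 1.4, 0.9]
grip_width: 0.0855
gripper_force: 0.0
```

Call:
arm_command([
  {"translation": [1, 0, -2], "angular": [0, 0, 0], "grip": 1},
  {"translation": [0, 0, 0], "angular": [0, 0, 0], "grip": 1},
  {"translation": [0, 0, 0], "angular": [0, 0, 0], "grip": 1},
  {"translation": [0, 0, 0], "angular": [0, 0, 0], "grip": 1},
  {"translation": [0, 0, 0], "angular": [0, 0, 0], "grip": 1},
])

```text
time: 11.33
eef_pos: [0.4988, 0.211, 0.0029]
ee_rot: [0.0, 0.999, 0.048, 0.0]
ft_force: [0.1, -0.2, -0.7]
grip_width: 0.0614
gripper_force: 0.0
```

Call:
arm_command([
  {"translation": [0, 0, 0], "angular": [0, 0, 0], "grip": 1},
  {"translation": [0, 0, 0], "angular": [0, 0, 0], "grip": 1},
  {"translation": [0, 0, 0], "angular": [0, 0, 0], "grip": 1},
  {"translation": [0, 0, 0], "angular": [0, 0, 0], "grip": 1},
  {"translation": [0, 0, 0], "angular": [0, 0, 0], "grip": 1},
])

```text
time: 11.75
eef_pos: [0.4986, 0.2109, 0.0026]
ee_rot: [0.0, 0.999, 0.048, -0.0]
ft_force: [-0.4, -0.2, -0.3]
grip_width: 0.0284
gripper_force: 0.0
```

Call:
arm_command([
  {"translation": [0, 0, 0], "angular": [0, 0, 0], "grip": 1},
  {"translation": [0, 0, 0], "angular": [0, 0, 0], "grip": 1},
])

```text
time: 11.92
eef_pos: [0.4986, 0.2109, 0.0025]
ee_rot: [0.0, 0.999, 0.048, -0.0]
ft_force: [-0.2, 0.3, -0.2]
grip_width: 0.0234
gripper_force: 40.0
```

The knob is gripped at 23.4 mm and 40 N. Now I lift and carry it.

Call:
arm_command([
  {"translation": [0, 0, 20], "angular": [0, 0, 0], "grip": 1},
  {"translation": [0, 0, 35], "angular": [0, 0, 0], "grip": 1},
  {"translation": [0, 0, 35], "angular": [0, 0, 0], "grip": 1},
  {"translation": [0, 0, 30], "angular": [0, 0, 0], "grip": 1},
  {"translation": [5, -15, 8], "angular": [0, 0, 0], "grip": 1},
])

```text
time: 12.33
eef_pos: [0.5044, 0.2002, 0.1357]
ee_rot: [-0.001, 0.999, 0.051, 0.003]
ft_force: [0.8, 0.6, -0.7]
grip_width: 0.0229
gripper_force: 40.0
```

Call:
arm_command([
  {"translation": [12, -35, 0], "angular": [0, 0, 0], "grip": 1},
  {"translation": [12, -35, 0], "angular": [0, 0, 0], "grip": 1},
  {"translation": [12, -35, 0], "angular": [0, 0, 0], "grip": 1},
  {"translation": [12, -35, 0], "angular": [0, 0, 0], "grip": 1},
  {"translation": [12, -35, 0], "angular": [0, 0, 0], "grip": 1},
])

```text
time: 12.75
eef_pos: [0.5639, 0.019, 0.1307]
ee_rot: [0.0, 0.999, 0.048, 0.0]
ft_force: [1.1, 0.4, -0.9]
grip_width: 0.0233
gripper_force: 40.0
```

Call:
arm_command([
  {"translation": [8, -25, 0], "angular": [0, 0, 0], "grip": 1},
  {"translation": [4, -12, 0], "angular": [0, 0, 0], "grip": 1},
  {"translation": [0, 0, 0], "angular": [0, 0, 0], "grip": 1},
  {"translation": [0, 0, 0], "angular": [0, 0, 0], "grip": 1},
  {"translation": [0, 0, 0], "angular": [0, 0, 0], "grip": 1},
])

```text
time: 13.17
eef_pos: [0.5753, -0.0139, 0.1306]
ee_rot: [-0.0, 0.999, 0.05, -0.0]
ft_force: [0.1, 0.4, -0.8]
grip_width: 0.0231
gripper_force: 40.0
```

```bash
cat > capm.py <<'E'
from h import *
s=env.state(); e=np.array(s['eef_pos'])*1000; print(s['time'],e,s['ft_force'])
for n in('wrist','side','scene'):
    c=cam(n); im,d=env.read_camera(n)
    H,S,V=cv2.split(cv2.cvtColor(im,cv2.COLOR_BGR2HSV)); m=((H<6)|(H>174))&(S>130)&(V>40)&(d>0); v,u=np.nonzero(m); P=pts(c,np.c_[u,v],d[v,u])*1000
    P=P[(np.hypot(P[:,0]-e[0],P[:,1]-e[1])<40)&(P[:,2]>50)]
    if len(P)<20: print(n,'few',len(P)); continue
    lo,hi=np.percentile(P[:,2],[2,98]); T=P[P[:,2]<hi-2]
    f=lambda p:np.r_[np.hypot(T[:,0]-p[0],T[:,1]-p[1])-22]
    from scipy.optimize import least_squares
    r=least_squares(f,e[:2],loss='soft_l1'); print(n,len(P),'z',lo.round(1),hi.round(1),'axis',r.x.round(1),'rms',np.median(abs(r.fun)).round(2),'minus tcp',(r.x-e[:2]).round(1))
    np.savez('c_'+n,im=im)
E
python3 capm.py; python3 -c "
import numpy as np,cv2
w=np.load('c_wrist.npz')['im'][130:280,200:440];s=np.load('c_side.npz')['im'][110:260,220:380]
cv2.imwrite('pics/c7.png',np.hstack([cv2.resize(w,(480,400)),cv2.resize(s,(320,400))]))"
```

```text
13.1667 [575.32578817 -13.91079025 130.64135839] [ 0.13658038  0.35975075 -0.81328082]
wrist 3790 z 135.0 188.0 axis [569.4 -12.7] rms 4.58 minus tcp [-6.   1.2]
side 338 z 134.2 188.1 axis [571.  -10.4] rms 4.79 minus tcp [-4.3  3.6]
scene 331 z 132.9 186.3 axis [577.1 -12.8] rms 2.31 minus tcp [1.8 1.1]
```

View pics/c7.png

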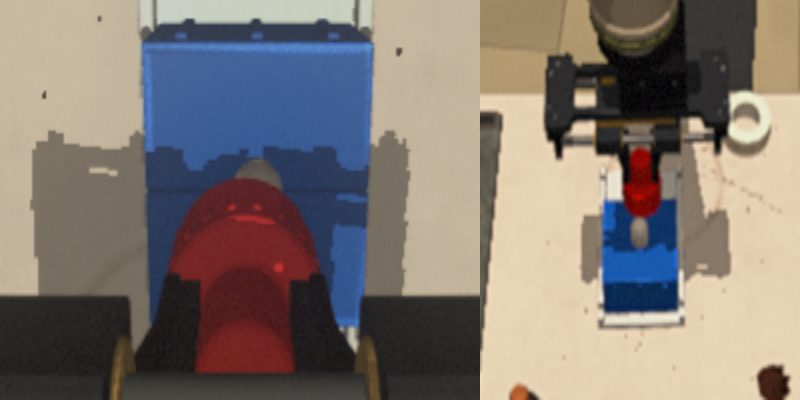

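The cap is held upright and level, with the stud just ahead of it in the wrist view. I'll move over the stud and refit the skirt only.

Call:
arm_command([
  {"translation": [0.7, -4.6, -10], "angular": [0, 0, 0], "grip": 1},
  {"translation": [0, 0, -10], "angular": [0, 0, 0], "grip": 1},
  {"translation": [0, 0, 0], "angular": [0, 0, 0], "grip": 1},
  {"translation": [0, 0, 0], "angular": [0, 0, 0], "grip": 1},
])

```text
time: 13.65
eef_pos: [0.5756, -0.0207, 0.1094]
ee_rot: [-0.0, 0.999, 0.048, -0.001]
ft_force: [-0.2, 0.4, 0.5]
grip_width: 0.0229
gripper_force: 40.0
```

```bash
sed -i 's/T=P\[P\[:,2\]<hi-2\]/T=P[(P[:,2]<hi-31)\&(P[:,2]>hi-56)]/' capm.py; python3 capm.py
```

```text
13.65 [575.56331351 -20.66377038 109.37296294] [-0.24204207  0.4444744   0.45629847]
wrist 3798 z 113.8 166.7 axis [575.2 -19.8] rms 0.25 minus tcp [-0.3  0.9]
side 339 z 112.3 167.2 axis [576.1 -19.1] rms 1.0 minus tcp [0.6 1.6]
scene 303 z 112.1 166.2 axis [575.6 -19.9] rms 0.7 minus tcp [-0.   0.8]
```

Call:
arm_command([
  {"translation": [1, 1.5, -5], "angular": [0, 0, 0], "grip": 1},
  {"translation": [0, 0, -5], "angular": [0, 0, 0], "grip": 1},
  {"translation": [0, 0, 0], "angular": [0, 0, 0], "grip": 1},
  {"translation": [0, 0, 0], "angular": [0, 0, 0], "grip": 1},
])

```text
time: 14.13
eef_pos: [0.5771, -0.0191, 0.1001]
ee_rot: [-0.0, 0.999, 0.048, -0.0]
ft_force: [-0.4, 0.8, -0.5]
grip_width: 0.0229
gripper_force: 40.0
```

```bash
python3 capm.py
```

```text
14.1333 [577.06327205 -19.08194534 100.09838875] [-0.38213773  0.77663909 -0.54434774]
wrist 3804 z 104.3 157.4 axis [576.7 -18.2] rms 0.26 minus tcp [-0.4  0.8]
side 330 z 103.7 158.0 axis [577.1 -18. ] rms 1.25 minus tcp [-0.   1.1]
scene 298 z 102.8 156.6 axis [576.3 -18.6] rms 0.83 minus tcp [-0.8  0.4]
```

Call:
arm_command([
  {"translation": [0, 0, -5], "angular": [0, 0, 0], "grip": 1},
  {"translation": [0, 0, -5], "angular": [0, 0, 0], "grip": 1},
  {"translation": [0, 0, -4], "angular": [0, 0, 0], "grip": 1},
  {"translation": [0, 0, 0], "angular": [0, 0, 0], "grip": 1},
  {"translation": [0, 0, 0], "angular": [0, 0, 0], "grip": 1},
])

```text
time: 14.7
eef_pos: [0.5771, -0.0191, 0.0861]
ee_rot: [-0.0, 0.999, 0.048, -0.0]
ft_force: [-0.9, -0.5, -1.4]
grip_width: 0.023
gripper_force: 40.0
```

The cap is over the stud with no force. I'll raise the grip and press on.

Call:
arm_command([
  {"translation": [0, 0, -3], "angular": [0, 0, 0], "grip": 1},
  {"translation": [0, 0, -3], "angular": [0, 0, 0], "grip": 1},
  {"translation": [0, 0, -3], "angular": [0, 0, 0], "grip": 1},
  {"translation": [0, 0, -2], "angular": [0, 0, 0], "grip": 1},
  {"translation": [0, 0, 0], "angular": [0, 0, 0], "grip": 1},
], newtons=55)

```text
time: 15.12
eef_pos: [0.5771, -0.019, 0.0759]
ee_rot: [0.0, 0.999, 0.048, -0.0]
ft_force: [-3.3, -0.0, 1.8]
grip_width: 0.0227
gripper_force: 55.0
```

Call:
arm_command([
  {"translation": [0, 0, -3], "angular": [0, 0, 0], "grip": 1},
  {"translation": [0, 0, -2], "angular": [0, 0, 0], "grip": 1},
  {"translation": [0, 0, -2], "angular": [0, 0, 0], "grip": 1},
  {"translation": [0, 0, -2], "angular": [0, 0, 0], "grip": 1},
  {"translation": [0, 0, 0], "angular": [0, 0, 0], "grip": 1},
])

```text
time: 15.53
eef_pos: [0.5778, -0.019, 0.0684]
ee_rot: [0.0, 0.999, 0.048, 0.0]
ft_force: [-10.1, 0.3, 18.9]
grip_width: 0.0226
gripper_force: 54.9
```

Call:
arm_command([
  {"translation": [-1, 0, 0], "angular": [0, 0, 0], "grip": 1},
  {"translation": [-0.5, 0, -1], "angular": [0, 0, 0], "grip": 1},
  {"translation": [0, 0, 0], "angular": [0, 0, 0], "grip": 1},
])

```text
time: 15.78
eef_pos: [0.5775, -0.0189, 0.0683]
ee_rot: [0.0, 0.999, 0.048, 0.002]
ft_force: [-7.0, 1.2, 23.5]
grip_width: 0.023
gripper_force: 55.0
```

```bash
python3 capm.py; python3 g2.py
```

```text
15.7833 [577.52113818 -18.91324134  68.27325516] [-6.9616146   1.18548333 23.46948236]
wrist 3746 z 72.9 125.7 axis [576.9 -18.1] rms 0.26 minus tcp [-0.7  0.8]
side 295 z 73.9 136.3 axis [575.1 -17.4] rms 2.79 minus tcp [-2.4  1.5]
scene 179 z 76.9 125.0 axis [575.8 -18.7] rms 0.64 minus tcp [-1.7  0.2]
wrist span -20.5 45.3 45.7 46.0
side span -41.0 -19.7 -18.5 45.5
16.0333 [ 0.57752773 -0.0188887   0.06826572] [-7.31008739  0.59811197 21.70719764]
```

Call:
arm_command([
  {"translation": [-1, 0, -1], "angular": [0, 0, 0], "grip": 1},
  {"translation": [-1, 0, -1], "angular": [0, 0, 0], "grip": 1},
  {"translation": [0, 0, 0], "angular": [0, 0, 0], "grip": 1},
  {"translation": [0, 0, 0], "angular": [0, 0, 0], "grip": 1},
])

```text
time: 16.37
eef_pos: [0.5775, -0.0188, 0.0682]
ee_rot: [0.001, 0.999, 0.048, 0.004]
ft_force: [-5.9, 0.2, 32.4]
grip_width: 0.0228
gripper_force: 55.0
```

```bash
python3 capm.py
```

```text
16.3667 [577.53229925 -18.83029843  68.16109626] [-5.90703748  0.17470463 32.39978908]
wrist 3735 z 73.1 125.7 axis [576.8 -18.1] rms 0.25 minus tcp [-0.7  0.7]
side 299 z 72.4 132.5 axis [576.  -18.3] rms 2.16 minus tcp [-1.5  0.5]
scene 178 z 78.7 124.6 axis [575.8 -18.8] rms 0.65 minus tcp [-1.7 -0. ]
```

The cap is hard on its stop: another 9 N did not move it. It is centred within about 1 mm at home height and pressed with about 32 N, so I hand it in.

```bash
python3 -c "
from cell import env
print(env.sign_off())"
```

```text
the job is handed in; nothing more can be done
None
```

I handed the job in at about 16 s with the mould closed and the cap pressed home at about 32 N, still gripped at 55 N; the sign-off returned no verdict. The reported TCP was about 31 mm below the real fingertips, so the near half was closed by pushing its half-stud rather than its end face, and the first grasp at the cap missed without disturbing it.

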